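# Find the lock's bite and lock the standards box

### The arm

A 6-joint arm with a two-finger parallel gripper is mounted at the origin on a cart in front of the work surface, level with it; the furniture and walls round the work are solid. World frame = base frame: x ahead of the robot, y to its left, z up, the work surface at z = 0. Lengths are in m, angles in rad, forces in N, time in s.
With the tool pointing down it reaches from about 0.325 to 0.775 m from the base axis. Payload 5.5 kg.
Tool frame: the origin (TCP) lies on the centre line of the jaws, within the pads' length; the fingertips stand 19 mm ahead of it and the grasp point (between the pads) is the TCP; z points along the fingers, y is the direction in which the jaws open and shut (so a half turn about z gives the same grasp; the last joint's range is limited). The gripper opens to 85 mm and grips with 20 to 120 N. Pads are 22 mm wide; open, the fingers measure 114 mm over their backs; the gripper's body (76 mm by 85 mm) begins 54 mm behind the grasp point. The pads swing forward as they close: fully open they stand 13 mm farther back than shut.
Start: joints at [1.193, 0.091, 1.231, -0, 1.82, -0.057], TCP at [0.189, 0.569, 0.25] pointing down, gripper open.
Joint ranges: [-2.87, 2.87], [-0.86, 2.18], [0.17, 2.46], [-1.51, 4.65], [0.06, 2.69], [-2.65, 2.65]. Speed limits (rad/s): [2.57, 2.57, 3.01, 3.14, 3.14, 3.14].

### API

Orientations are given as a rotation vector (axis times angle).
In Python, from bench import manip, optics gives the robot as it stands. The module is installed in compiled form; this text tells all that it offers.
- The arm moves only by the tool drive_tool, never from a script. Its argument "moves" is a list that holds one entry, the list of rows, each a list of 4 numbers: the shift along the world's x, y, z in mm, then the turn about the world's z in degrees. In form: [[[x, y, z, spin], ...]]. A call has 1 to 8 rows; each row shifts and turns the commanded pose from where the row before left it; what a row does not reach is not made up. A row lasts 1/12 s, in which the tool goes at most 41.7 mm and 7.16 degrees, less where a joint would pass 70% of its speed; a pose out of reach is approached as far as the arm can. A call is refused whole if a number of a shift passes 41.7 or a number of a turn 7.16, either way. A call with a gripper value outside its range is refused whole. "fingers" is the gripper command: -1 is fully open, 1 is shut, values between are in proportion, set as the call begins (left out, the last holds). The fingers move at their own pace and stop on an object; the grip force is fixed at half the most. Time passes only in rows, so rows that do not move let the fingers close. It gives the time, the measured TCP pose, the force and the opening at its end, in the units of the state.
- manip.sense(): the state, without advancing time (a new reading comes with each control period).
- optics.get_image(name): name is "scene" or "top" or "wrist"; returns a dict with "pixels" (400x640x3 uint8, red, green, blue), "z_map" (400x640 float32, m along the optical axis (not along the pixel's ray), 0 where there is no reading), "fx", "fy", "cx", "cy" (pixels), "k1" (the pictures are not rectified: a ray, as slopes to the right and down, at radius r is drawn at 1 + k1 r^2 times it, then the intrinsics apply), "R" (3x3) and "t" (3): a world point X has camera coordinates R X + t; the wrist camera has in their place "tool_from_camera" (4x4, takes a point from camera to tool coordinates, whose origin is the TCP and whose axes are the flange's). Camera axes: x right, y down, z forward; pixel columns grow to the right and rows downward; lengths in m; the calibration is good to about 2 mm. A picture is of the moment at which its call begins: read the wrist's pose just before it.
- manip.sign_off(): hands the job in, once; it reports no verdict.
The state is a dict: "clock": time; "joints": joint angles; "qvel": joint speeds; "joint_efforts": joint torques, N m; "ee_pos": TCP position; "tool_rot": TCP orientation; "force": force on the tool from outside, world axes, zero at the start; "torque": the same for the moment, N m; "width": finger opening in m.
Only numpy, scipy, OpenCV 4.12 (cv2) and the standard library are available. Lean on these libraries where they do the work, as an engineer would, in place of code of your own. Each camera call takes 0.05 s, during which the arm holds its last target.

### The job

Lock the grey steel box with the T-handled key that stands in the top of it: the lock's core was left part-turned, so turn the key gently back and forth until it finds the core and drops fully home, collar down on the lid. Then, with the key still home, turn it until its handle lies in line with the black line on the lid, and let go, leaving the key in the lock and the things around the box where they are.

Things in the scene. Friction and masses are not known exactly. Their poses are not given: they have to be found in the camera images.
- lockbox: Grey steel box, fixed to the bench, 156 x 206 x 96 mm high, hinges on its +x side, finger lip on its -x side. Origin at the centre of its underside, z up. The upright lock bore, 34 mm across, is in the middle of the lid, on the box's z axis. A black line 5 mm wide on the lid, on both sides of the bore, runs along the box's y axis: the locked line.
- lock_top (a point): The centre of the bore's mouth, level with the top of the lid, 96 mm above the box's underside. Axes as the box's.
- lock_core (a point): Centre of the upper face of the lock's core, out of sight in the bore, 70 mm above the box's underside; axes are the box's, not the core's. The core has a cross slot (8 mm wide, 10 mm deep) at an unknown angle, and stays there by friction (0.15 N m) until the key drops in; then it turns with the key, either way. Pressing harder than about 10 N may drag it round with the undropped key.
- key_grip (a point): Centre of the key's T bar, black plastic, 64 mm long (along its y), 13 mm thick (x), 22 mm high (z, up the key's axis). Key 0.2 kg, loose in the bore. The stem below the bar is 10 mm across and 15 mm long. At the start this point is 137 mm above the box's underside and the bar within 12 degrees of the black line. Home, it has sunk by 10 mm, to 127 mm.
- key_collar (a point): Centre of the underside of the key's flat collar (42 mm across), 30 mm below the bar's centre: 11 mm above the lid at the start, 1 mm above it when home. Below it a round barrel, 31.6 mm across, guides the key in the bore.
- key_bit (a point): Lower end of the key, 67 mm below the bar's centre: a cross-shaped bit, 30 mm across, blades 4 mm thick; starts standing on the core. It fits the core at four angles a quarter turn apart; the nearest is 0.3 to 0.79 rad from the start, on either side. It drops in within about 0.1 rad of the fit, by its own weight if free to slide down, else when pressed with a few newtons.
- bottle_white: White reagent bottle, 62 mm across and 121 mm high, loose bystander on the left of the box. Origin at the centre of its underside.
- petri_dish: Clear petri dish, 60 mm across and 15 mm high, loose bystander on the left, near the bench's front edge. Origin at the centre of its underside.
- vial: Small clear vial with a white cap, 27 mm across and 55 mm high, loose bystander on the left of the box. Origin at the centre of its underside.
Mind the look-alikes: they are no part of the job. What is shaped like the part that bears key_grip but orange or yellow is not meant.

How it is judged:
On the way:
1. the key has dropped home into the lock's core (sunk to within 2.5 mm of home) (z of key_grip in the frame of lockbox below 0.1295 m), for 0.2 s.
At the end, for the whole second after the job is handed in: The key stands in the lock, home in the core (bar centre at most 2.5 mm above its home height, within 12 mm of the bore's axis), its bar within 0.17 rad (10 degrees) of the black line, either way round, at rest and released (z of key_grip in the frame of lockbox between 0.12 and 0.1295 m and horizontal distance between key_grip and lock_top below 0.012 m and angle between the y axis of key_grip and the y axis of lockbox, either way round below 0.17 rad and linear speed of key below 0.02 m/s); the robot touches nothing.
It fails at once if the key was forced: more than 60 N between key and box (contact force between key and lockbox above 60 N).
It fails at once if the small vial was moved more than 30 mm (distance of vial from where it was at the start of the episode above 0.03 m).
It fails at once if the white bottle was moved more than 30 mm (distance of bottle_white from where it was at the start of the episode above 0.03 m).
It fails at once if the petri dish was moved more than 30 mm (distance of petri_dish from where it was at the start of the episode above 0.03 m).
It also fails if it takes over 45 s, if anything falls off the work surface, if the arm or the gripper's body presses on something with over 40 N, if the wrist force passes 120 N, or if a joint passes its speed limit or range.

## Working session

There is one attempt and no reset: what is moved stays moved. The work goes in short steps, Python scripts to look and compute and a tool call to move; the robot and the scene stay as the last step left them, time stands still between calls to the robot, and variables do not carry over. Pictures are saved under pics/ and viewed, and the job is handed in when it is done.

Besides the shell and the picture viewer there is one more tool, called after "Request:" as name([rows], argument=value, ...), one row to a line, values as JSON. drive_tool: Moves the arm, as the interface text tells. Its arguments: {"type":"object","properties":{"moves":{"type":"array"},"fingers":{"type":"number"}},"required":["moves"]}

```bash
mkdir -p pics; cat > h.py <<'E'
import numpy as np, cv2
from bench import manip, optics
def save(n,im): cv2.imwrite('pics/'+n+'.png',cv2.cvtColor(im,cv2.COLOR_RGB2BGR))
def pts(d,R=None,t=None):
    """world xyz map (400x640x3)"""
    h,w=d['z_map'].shape
    u,v=np.meshgrid(np.arange(w),np.arange(h))
    K=np.array([[d['fx'],0,d['cx']],[0,d['fy'],d['cy']],[0,0,1]])
    s=cv2.undistortPoints(np.stack([u,v],-1).reshape(-1,1,2).astype(float),K,np.array([d['k1'],0,0,0,0.])).reshape(h,w,2)
    z=d['z_map']
    c=np.stack([s[...,0]*z,s[...,1]*z,z],-1)
    if 'R' in d: return (c-np.array(d['t']))@np.array(d['R'])
    return c
E
python3 - <<'E'
from h import *
s=manip.sense();print(s)
for n in('scene','top','wrist'):
    d=optics.get_image(n);save(n+'0',d['pixels']);np.save(n+'0.npy',d,allow_pickle=True)
    print(n,{k:v for k,v in d.items() if k not in('pixels','z_map')})
E
```

```text
{'clock': 0.0, 'joints': array([ 1.19327158e+00,  9.18793806e-02,  1.23188808e+00, -6.56861515e-06,
        1.81980094e+00, -5.66988860e-02]), 'qvel': array([-0.00197226,  0.00026389, -0.00099812,  0.00025852, -0.0023627 ,
        0.00078712]), 'joint_efforts': array([-1.07060489e-03, -4.58727765e+01, -4.18019128e+01, -2.07630874e-04,
        1.16363334e-02,  3.97541191e-05]), 'ee_pos': array([0.18912278, 0.56915609, 0.24913731]), 'tool_rot': array([-5.01728831e-01, -3.10084320e+00,  3.03238775e-03]), 'force': array([-0.14967457,  0.5817924 , -0.64437815]), 'torque': array([-0.00349794,  0.03070247,  0.0336056 ]), 'width': 0.08553224786125675}
scene {'fx': 413.9193594779378, 'fy': 413.9193594779378, 'cx': 327.2923153860098, 'cy': 200.29571535139127, 'k1': -0.003519708899304174, 'R': array([[-0.88753773, -0.4602799 ,  0.02047432],
       [-0.27901922,  0.50159532, -0.81887143],
       [ 0.36664023, -0.73249202, -0.5736117 ]]), 't': array([0.62741001, 0.07566043, 1.01161577])}
top {'fx': 439.606845874888, 'fy': 439.606845874888, 'cx': 317.87640057649236, 'cy': 203.36917315707765, 'k1': -0.09716581014209166, 'R': array([[ 0.0272842 , -0.99939804, -0.02142722],
       [-0.98755894, -0.02362781, -0.15546405],
       [ 0.15486419,  0.02540236, -0.98760913]]), 't': array([0.31366234, 0.54972493, 0.96075477])}
wrist {'fx': 284.6193742688624, 'fy': 284.6193742688624, 'cx': 319.7615289732137, 'cy': 199.4823817582887, 'k1': 0.0035205080438363394, 'tool_from_camera': array([[-7.72738147e-04, -9.63496749e-01, -2.67718915e-01,
         6.74355255e-02],
       [ 9.99999419e-01, -5.43453580e-04, -9.30535450e-04,
         9.58961969e-04],
       [ 7.51075078e-04, -2.67719478e-01,  9.63496610e-01,
        -1.24526813e-01],
       [ 0.00000000e+00,  0.00000000e+00,  0.00000000e+00,
         1.00000000e+00]])}
```

View pics/scene0.png

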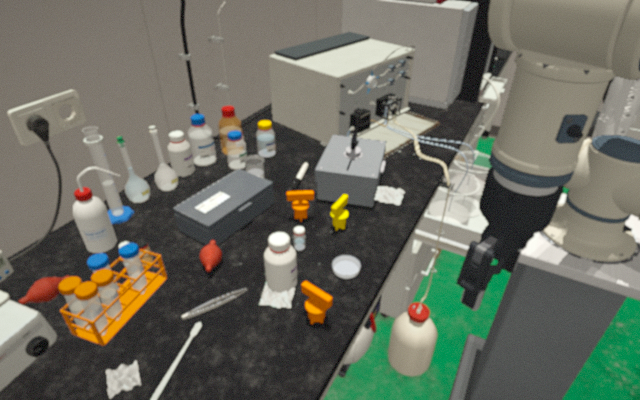

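View pics/top0.png

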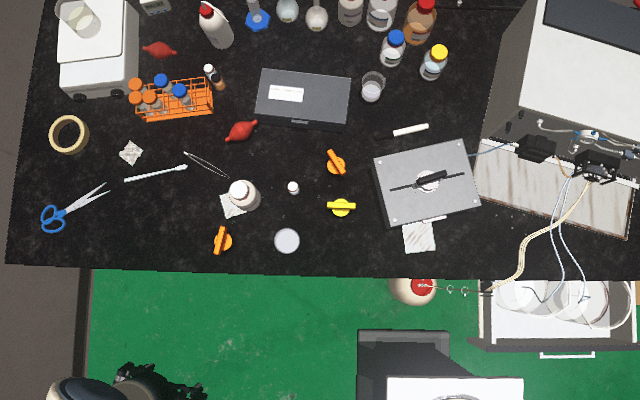

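View pics/wrist0.png

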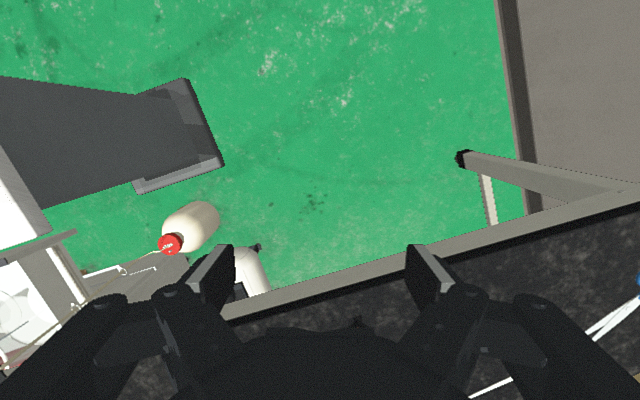

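Candidates, in `top`: black T at (425,182) in the grey box; orange T's at (336,162) and (222,240); yellow T at (341,208). The black one on the box with the black line fits the description. I'll confirm it in an enlarged crop.

```bash
python3 - <<'E'
from h import *
d=np.load('top0.npy',allow_pickle=True).item();P=pts(d)
im=d['pixels'][130:235,365:490];save('crop_top',cv2.resize(im,None,fx=6,fy=6,interpolation=cv2.INTER_CUBIC)[:600,:800])
sub=P[130:235,365:490].reshape(-1,3); c=im.reshape(-1,3).astype(int)
z=sub[:,2]; print(np.histogram(z,bins=np.arange(-.02,.2,.01)))
lid=(abs(z-.096)<.012)&(c.mean(1)>70)
print('lid med z',np.median(z[lid]))
q=sub[lid][:,:2].astype(np.float32);r=cv2.minAreaRect(q);print('lid rect',r,cv2.boxPoints(r))
bar=(z>.125)&(z<.17);q=sub[bar];print(bar.sum(),q.min(0),q.max(0),q.mean(0))
r=cv2.minAreaRect(q[:,:2].astype(np.float32));print('bar',r)
ln=(abs(z-.096)<.012)&(c.mean(1)<50)
q=sub[ln];print(len(q),q.mean(0)); e=np.linalg.svd(q[:,:2]-q[:,:2].mean(0))[2][0];print('line dir',np.degrees(np.arctan2(e[1],e[0])))
for n,(u,v) in dict(bottle=(241,192),vial=(293,186),petri=(287,241),yel=(341,208),org=(336,162)).items(): print(n,P[v,u])
s=np.load('scene0.npy',allow_pickle=True).item()
save('crop_scene',cv2.resize(s['pixels'][115:215,300:400],None,fx=6,fy=6,interpolation=cv2.INTER_CUBIC))
E
```

```text
(array([   0, 1662, 3960,  367,   74,  113,   29,   14,   80,  162,   88,
       5973,  216,  128,    2,   23,  176,   22,    0,    0,    0]), array([-0.02, -0.01,  0.  ,  0.01,  0.02,  0.03,  0.04,  0.05,  0.06,
        0.07,  0.08,  0.09,  0.1 ,  0.11,  0.12,  0.13,  0.14,  0.15,
        0.16,  0.17,  0.18,  0.19]))
lid med z 0.09674012330703247
lid rect ((0.5977890491485596, 0.054925337433815), (0.1606680452823639, 0.2814314067363739), 15.829388618469238) [[ 0.4821179   0.16839182]
 [ 0.558885   -0.10236719]
 [ 0.7134602  -0.05854115]
 [ 0.6366931   0.21221787]]
223 [0.57234794 0.05909275 0.12985955] [0.6025655  0.11991032 0.15362922] [0.58654981 0.0910304  0.14633481]
bar ((0.5883316397666931, 0.08929110318422318), (0.013986101374030113, 0.0629660040140152), 20.363285064697266)
25 [0.57584312 0.17252822 0.09025507]
line dir -84.26193537877944
bottle [0.55007038 0.49058138 0.12349563]
vial [0.57801261 0.38502263 0.06019869]
petri [0.45564217 0.39817006 0.01537996]
yel [0.52834235 0.27520809 0.07165355]
org [0.63120427 0.28862418 0.08031313]
```

View pics/crop_top.png

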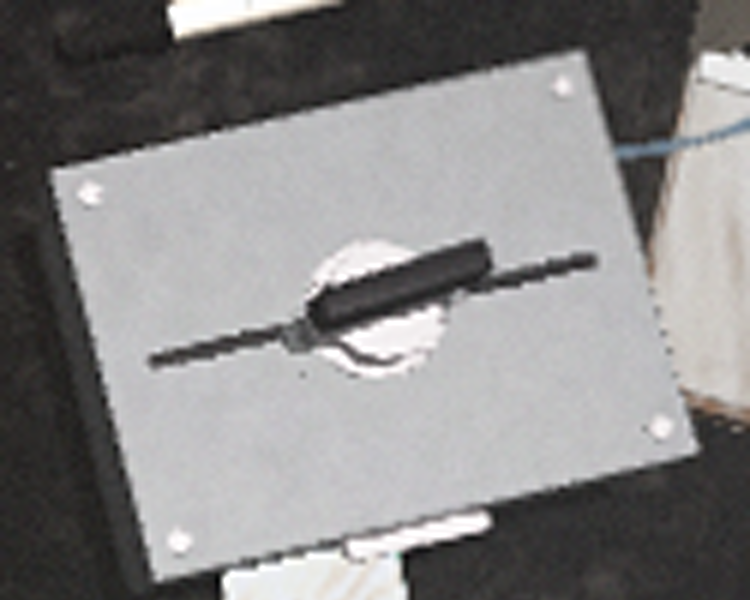

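View pics/crop_scene.png

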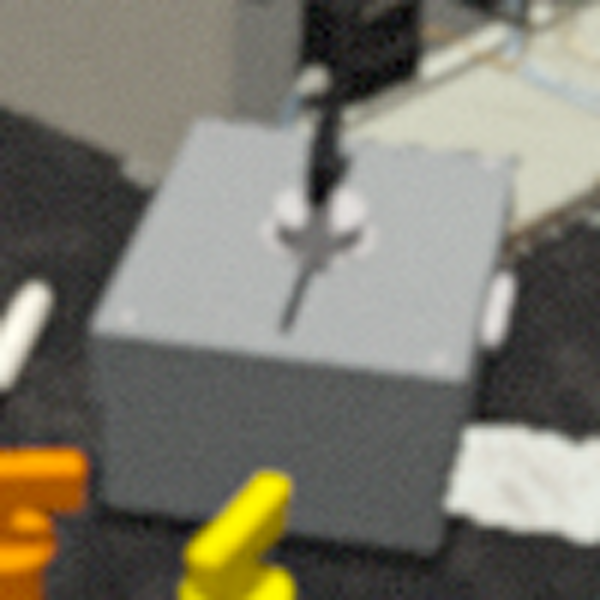

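Confirmed: a black T bar from (310,310) to (490,250) of the top crop stands over a light collar, on the lid that carries the black line, with line ends at (155,360) and (595,262). I'll fit the line and the box corners next.

```bash
python3 - <<'E'
from h import *
d=np.load('top0.npy',allow_pickle=True).item();P=pts(d)
R=np.array(d['R']);t=np.array(d['t']);K=np.array([[d['fx'],0,d['cx']],[0,d['fy'],d['cy']],[0,0,1]])
def onz(u,v,z):
    s=cv2.undistortPoints(np.array([[[u,v]]],float),K,np.array([d['k1'],0,0,0,0.])).ravel()
    r=R.T@np.array([s[0],s[1],1]);o=-R.T@t;return o+r*(z-o[2])/r[2]
f=lambda x,y,z=.0965:onz(365+(x+.5)/6-.5,130+(y+.5)/6-.5,z)
C=np.array([f(50,170),f(585,50),f(697,453),f(155,580)]);print(C,C.mean(0))
a=f(155,360);b=f(595,262);print('line',a,b,np.degrees(np.arctan2(*(a-b)[1::-1])))
for i,j in((0,1),(3,2)):e=C[i]-C[j];print(np.linalg.norm(e),np.degrees(np.arctan2(e[1],e[0])))
for i,j in((0,3),(1,2)):e=C[i]-C[j];print(np.linalg.norm(e),np.degrees(np.arctan2(e[1],e[0])))
m=(P[...,2]>.14)&(P[...,2]<.153);m[:130]=0;m[235:]=0;m[:,:365]=0;m[:,490:]=0
q=P[m];r=cv2.minAreaRect(q[:,:2].astype(np.float32));print(len(q),np.median(q[:,2]),r)
e=np.linalg.svd(q[:,:2]-q[:,:2].mean(0))[2][0];print(np.degrees(np.arctan2(e[1],e[0])),q.mean(0))
from scipy.spatial.transform import Rotation as Ro
print(Ro.from_rotvec(manip.sense()['tool_rot']).as_matrix())
E
```

```text
[[ 0.63826782  0.20742794  0.0965    ]
 [ 0.6898211   0.00723436  0.0965    ]
 [ 0.53837833 -0.02987513  0.0965    ]
 [ 0.48746266  0.16856556  0.0965    ]] [0.58848248 0.08833818 0.0965    ]
line [0.56791709 0.16872507 0.0965    ] [0.60867645 0.00601833 0.0965    ] 104.06363927780899
0.20672495630073565 104.44088547026521
0.20486852012773593 104.39045465381595
0.15573208354317647 14.450671766068618
0.15592314152785242 13.76844602186981
197 0.14804975292363268 ((0.5883316397666931, 0.08929110318422318), (0.013986101374030113, 0.0629660040140152), 20.363285064697266)
-69.55256464932937 [0.58736474 0.090198   0.14779375]
[[-9.48979126e-01  3.15338390e-01 -5.63589500e-04]
 [ 3.15338887e-01  9.48977965e-01 -1.48586799e-03]
 [ 6.62827977e-05 -1.58777939e-03 -9.99998737e-01]]
```

Request:
drive_tool([
  [[25,-30,0,-3.2],[25,-30,0,-3.2],[25,-30,0,-3.2],[25,-30,0,-3.2],[25,-30,0,-3.2],[25,-30,0,-3.2],[25,-30,0,-3.2],[25,-30,0,-3.2]],
])

```text
clock: 0.82
ee_pos: [0.3899, 0.3277, 0.2501]
tool_rot: [-1.18, -2.911, 0.0]
force: [0.6, -0.1, 0.2]
width: 0.085
```

Request:
drive_tool([
  [[25,-30,0,-3.2],[25,-30,0,-3.2],[25,-30,0,-3.2],[25,-30,0,-3.2],[25,-30,0,-3.2],[25,-30,0,-3.2],[25,-30,0,-3.2],[25,-30,0,-3.2]],
])

```text
clock: 1.48
ee_pos: [0.59, 0.0876, 0.25]
tool_rot: [-1.796, -2.577, 0.0]
force: [0.1, 1.2, -0.3]
width: 0.0857
```

Request:
drive_tool([
  [[0,0,0,0],[0,0,0,0]],
])

```text
clock: 1.65
ee_pos: [0.5899, 0.0875, 0.2488]
tool_rot: [-1.796, -2.576, 0.002]
force: [-1.2, 0.1, 0.4]
width: 0.0855
```

```bash
cat >> h.py <<'E'
from scipy.spatial.transform import Rotation as Ro
def wrist():
    s=manip.sense();d=optics.get_image('wrist');c=pts(d)
    T=np.array(d['tool_from_camera']);R=Ro.from_rotvec(s['tool_rot']).as_matrix()
    return s,d,(c@T[:3,:3].T+T[:3,3])@R.T+s['ee_pos']
def yaw(s):
    R=Ro.from_rotvec(s['tool_rot']).as_matrix();return np.degrees(np.arctan2(R[1,1],R[0,1]))
E
python3 - <<'E'
from h import *
s,d,P=wrist();save('w1',d['pixels']);np.save('w1.npy',P)
print(s['ee_pos'],yaw(s),s['force'])
m=(P[...,2]>.12)&(P[...,2]<.156)&(np.hypot(P[...,0]-.5885,P[...,1]-.089)<.05)
q=P[m];print(len(q),np.median(q[:,2]),cv2.minAreaRect(q[:,:2].astype(np.float32)))
l=(abs(P[...,2]-.097)<.01)&(d['pixels'].mean(2)>70)
q=P[l];print(np.median(q[:,2]),cv2.minAreaRect(q[:,:2].astype(np.float32)))
E
```

```text
[0.58986977 0.08750002 0.24882532] 20.23296893873772 [-1.15595698  0.10915258  0.39228845]
1176 0.14852919483622912 ((0.5886068344116211, 0.0891418606042862), (0.01267534215003252, 0.06346163898706436), 19.953466415405273)
0.09697773574647074 ((0.7325441241264343, 0.05543337017297745), (0.2771787941455841, 0.5139902830123901), 82.76913452148438)
```

View pics/w1.png

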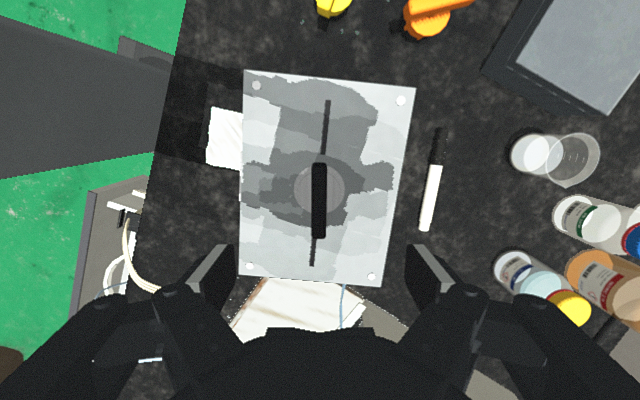

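The wrist picture shows the black bar at (319,200), parallel to the jaw pads, over the collar, with the line from (328,100) to (312,265). Now I'll descend and close only to a loose fit of about 17 mm.

Request:
drive_tool([
  [[-1.3,1.6,-28,0],[0,0,-28,0],[0,0,-28,0],[0,0,-14,0],[0,0,-12,0],[0,0,0,0]],
])

```text
clock: 2.2
ee_pos: [0.5865, 0.0918, 0.1378]
tool_rot: [-1.789, -2.579, 0.004]
force: [-0.4, -0.1, -0.2]
width: 0.0852
```

Request:
drive_tool([
  [[0,0,0,0],[0,0,0,0],[0,0,0,0],[0,0,0,0],[0,0,0,0],[0,0,0,0]],
], fingers=0.58)

```text
clock: 2.7
ee_pos: [0.5882, 0.091, 0.1409]
tool_rot: [1.792, 2.579, 0.001]
force: [0.0, -0.5, -0.2]
width: 0.018
```

```bash
cat >> h.py <<'E'
def look(n):
    s,d,P=wrist();save(n,d['pixels']);np.save('last.npy',dict(s=s,d=d,P=P),allow_pickle=True)
    print('t',s['clock'],s['ee_pos'].round(4),'yaw',yaw(s).round(2),s['force'].round(1),s['torque'].round(2),'w',s['width'])
    t=optics.get_image('top');save(n+'t',t['pixels'])
    Q=pts(t)[120:235,365:490];Q=Q[(np.hypot(Q[...,0]-.5885,Q[...,1]-.089)<.05)&(Q[...,2]>.11)]
    print(len(Q),np.sort(Q[:,2])[-5:])
    return s,d,P
E
python3 - <<'E'
from h import *
s,d,P=look('w2')
E
```

```text
t 2.7 [0.5882 0.091  0.1409] yaw 20.41 [ 0.  -0.5 -0.2] [ 0.05 -0.04 -0.04] w 0.01798492304944417
2157 [0.50868081 0.50929982 0.50966648 0.50967962 0.51037649]
```

View pics/w2.png

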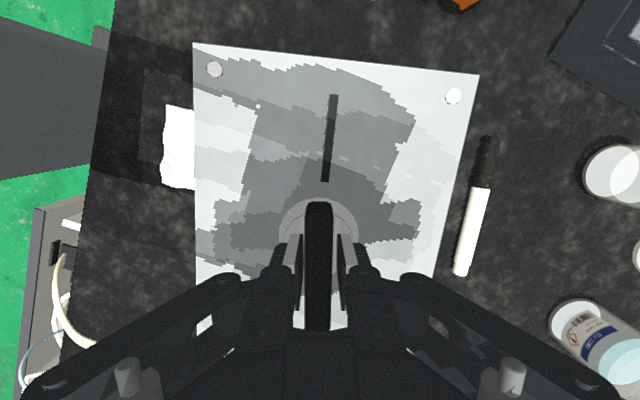

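Request:
drive_tool([
  [[0,0,0,0],[0,0,0,0],[0,0,0,2.5],[0,0,0,2.5],[0,0,0,2.5],[0,0,0,2.5],[0,0,0,2.5],[0,0,0,2.5]],
], fingers=0.635)

```text
clock: 3.47
ee_pos: [0.5879, 0.0909, 0.1402]
tool_rot: [-1.438, -2.793, 0.0]
force: [-0.2, 0.1, -0.9]
width: 0.0158
```

```bash
cat >> h.py <<'E'
def bar(P,d):
    # bar front end seen between the jaws: dark, above lid
    sub=(slice(195,260),slice(298,342))
    q=P[sub].reshape(-1,3);c=d['pixels'][sub].mean(2).ravel()
    k=(c<45)&(q[:,2]>.12)&(q[:,2]<.155)
    q=q[k]
    if len(q)<30: print('few',len(q));return
    print('bar n',len(q),'z pct',np.percentile(q[:,2],[10,50,90]).round(4))
    e=np.linalg.svd(q[:,:2]-q[:,:2].mean(0))[2][0];a=np.degrees(np.arctan2(e[1],e[0]))%180
    print('dir',a.round(1),'mean',q.mean(0).round(4))
E
python3 - <<'E'
from h import *
L=np.load('last.npy',allow_pickle=True).item();bar(L['P'],L['d'])
s,d,P=look('w3');bar(P,d)
E
```

```text
bar n 1744 z pct [0.1382 0.1483 0.1494]
dir 108.0 mean [0.5816 0.1093 0.1463]
t 3.4667 [0.5879 0.0909 0.1402] yaw 35.54 [-0.2  0.1 -0.9] [-0.04  0.02  0.04] w 0.015783315339160015
2173 [0.50912691 0.50912872 0.50934847 0.50936301 0.51039213]
bar n 1687 z pct [0.1395 0.1483 0.1494]
dir 112.1 mean [0.5787 0.1081 0.1466]
```

View pics/w3.png

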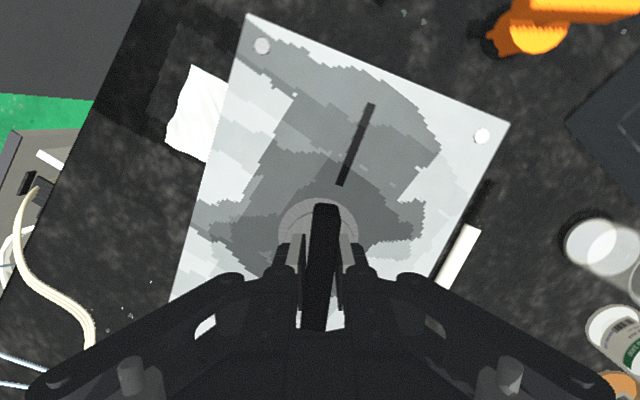

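The bar (320,265) follows the jaws with a few degrees of slack. Its top is still at 0.148, so it has not dropped. I'll keep turning in +.

Request:
drive_tool([
  [[0,0,0,2.5],[0,0,0,2.5],[0,0,0,2.5],[0,0,0,2.5],[0,0,0,2.5],[0,0,0,2.5],[0,0,0,2.5],[0,0,0,2.5]],
])

```text
clock: 4.23
ee_pos: [0.5878, 0.0909, 0.1401]
tool_rot: [-0.933, -3.0, 0.0]
force: [-1.0, 0.3, -0.6]
width: 0.0155
```

```bash
python3 - <<'E'
from h import *
s,d,P=look('w4');bar(P,d)
E
```

```text
t 4.2333 [0.5878 0.0909 0.1401] yaw 55.45 [-1.   0.3 -0.6] [-0.07  0.18  0.03] w 0.015477232737280034
2145 [0.50818953 0.50824559 0.50832031 0.50870719 0.50875233]
bar n 1817 z pct [0.1329 0.1384 0.1397]
dir 138.3 mean [0.5754 0.1021 0.1377]
```

It has dropped: the bar top is at 0.1384, down by 10 mm. Now I'll turn back towards the line (bar to 104.2°), allowing for slack.

Request:
drive_tool([
  [[0.5,-1.5,-4,0],[0,0,0,-5],[0,0,0,-5],[0,0,0,-5],[0,0,0,-5],[0,0,0,-5],[0,0,0,-5],[0,0,0,-4]],
])

```text
clock: 5.0
ee_pos: [0.5882, 0.0895, 0.1359]
tool_rot: [-1.777, -2.59, 0.001]
force: [0.1, 0.0, -0.3]
width: 0.0156
```

Request:
drive_tool([
  [[0,0,0,-4],[0,0,0,-3],[0,0,0,0]],
])

```text
clock: 5.25
ee_pos: [0.5883, 0.0894, 0.1359]
tool_rot: [-1.929, -2.479, 0.001]
force: [-1.1, 0.1, -0.1]
width: 0.0157
```

```bash
python3 - <<'E'
from h import *
s,d,P=look('w5');bar(P,d)
E
```

```text
t 5.25 [0.5883 0.0894 0.1359] yaw 14.23 [-1.1  0.1 -0.1] [-0.07  0.11  0.13] w 0.01565469420946681
2160 [0.50477775 0.50479356 0.50494706 0.50506778 0.50573992]
bar n 1826 z pct [0.132  0.1386 0.1397]
dir 115.2 mean [0.5827 0.1076 0.1375]
```

View pics/w5.png

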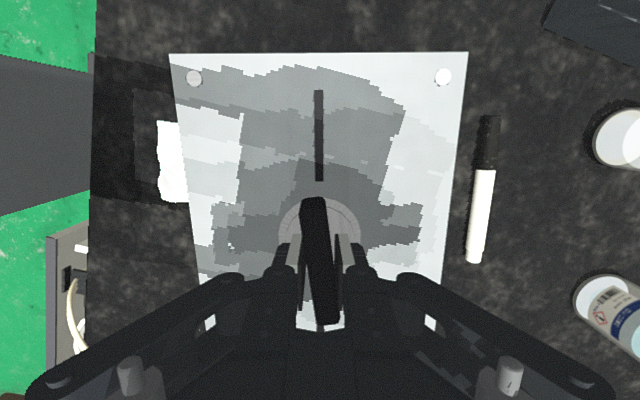

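The jaws are square to the line (319,90 to 319,180), while the bar lags by about 8–10° (top end at 313, lower end at 326). I'll turn a further -9°.

Request:
drive_tool([
  [[0,0,0,-3],[0,0,0,-3],[0,0,0,-3],[0,0,0,0],[0,0,0,0]],
])

```text
clock: 5.77
ee_pos: [0.5883, 0.0895, 0.1359]
tool_rot: [-2.111, -2.326, 0.001]
force: [-0.4, 0.0, -1.3]
width: 0.0153
```

```bash
python3 - <<'E'
from h import *
s,d,P=look('w6');bar(P,d)
E
```

```text
t 5.7667 [0.5883 0.0895 0.1359] yaw 5.54 [-0.4  0.  -1.3] [-0.05 -0.    0.09] w 0.0153203654271866
2125 [0.50438771 0.50465709 0.50489937 0.50503106 0.50550385]
bar n 1830 z pct [0.1317 0.1386 0.1397]
dir 106.4 mean [0.5855 0.1083 0.1375]
```

View pics/w6.png

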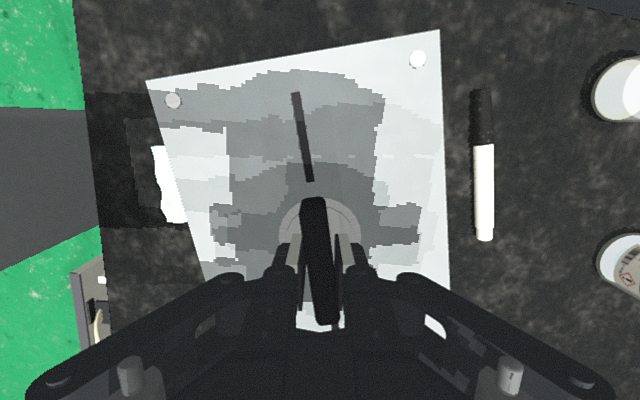

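The bar now lies nearly in line with the lid line, end at (313,200) and line at (310,180). I'll nudge 1.5° more, open, lift and measure.

Request:
drive_tool([
  [[0,0,0,-1.5],[0,0,0,0]],
])

```text
clock: 6.03
ee_pos: [0.5883, 0.0895, 0.1359]
tool_rot: [-2.144, -2.296, 0.001]
force: [-0.1, -0.5, -2.3]
width: 0.0155
```

Request:
drive_tool([
  [[0,0,0,0],[0,0,0,0],[0,0,0,0],[0,0,0,0],[0,0,0,0],[0,0,0,0]],
], fingers=-1)

```text
clock: 6.53
ee_pos: [0.5884, 0.0895, 0.1364]
tool_rot: [2.144, 2.296, 0.0]
force: [0.1, 0.4, 0.3]
width: 0.085
```

Request:
drive_tool([
  [[0,0,15,0],[0,0,25,0],[0,0,35,0],[0,0,35,0],[0,0,0,0],[0,0,0,0]],
])

```text
clock: 7.03
ee_pos: [0.5894, 0.0896, 0.25]
tool_rot: [2.141, 2.293, 0.008]
force: [-0.2, -0.7, -0.3]
width: 0.0854
```

```bash
python3 - <<'E'
from h import *
s,d,P=look('w7')
m=(P[...,2]>.12)&(P[...,2]<.156)&(np.hypot(P[...,0]-.5885,P[...,1]-.089)<.05)
q=P[m];print(len(q),np.median(q[:,2]),cv2.minAreaRect(q[:,:2].astype(np.float32)))
m=(abs(P[...,2]-.097)<.006)&(d['pixels'].mean(2)<50)&(np.hypot(P[...,0]-.5885,P[...,1]-.089)<.09)
q=P[m];e=np.linalg.svd(q[:,:2]-q[:,:2].mean(0))[2][0];print('line',len(q),np.degrees(np.arctan2(e[1],e[0]))%180)
E
```

```text
t 7.0333 [0.5894 0.0896 0.25  ] yaw 3.93 [-0.2 -0.7 -0.3] [-0.01  0.03 -0.02] w 0.08544281075728234
1616 [0.52734297 0.52748506 0.5277726  0.52821767 0.5282278 ]
1091 0.13851042477742898 ((0.5884620547294617, 0.0892810970544815), (0.013056337833404541, 0.06348736584186554), 12.538483619689941)
line 104 104.50966146998478
```

View pics/w7.png

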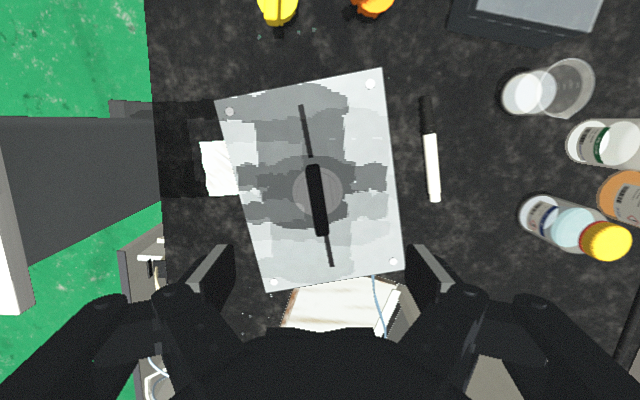

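The bar, from (313,167) to (324,233), lies on the line from (302,105) to (332,265). It is at 102.5° against about 104.4° for the line, and its top at 0.1385 puts the centre at about 0.1275. The gripper is clear.

```bash
python3 - <<'E'
from h import *
print(manip.sign_off())
E
```

```text
the job is handed in; nothing more can be done
None
```

The key is home in the lock, in line with the black line, and released. The job was handed in after about 7 s of the 45 s allowed; no verdict was reported.

- **Method:** I closed the jaws loosely around the black T bar (about 15.5 mm opening for the 13 mm bar) so the key could slide down. I turned it in the + direction, and it dropped 10 mm under its own weight with the jaws about 35° from the start. I then turned it back to the line, allowing for the slack, opened the gripper and lifted clear.
- **Height:** in the last wrist picture the bar top is at 0.1385 m, so its centre is about 0.1275 m. The limit is 0.1295 m and home is 0.127 m.
- **Angle:** the bar is at 102.5°, against 104.1–104.5° for the line, so it is about 2° off; 10° is allowed.
- **Position:** the bar's centre is within about 1 mm of the bore axis.
- **Force:** tool forces in the readings after each move stayed under about 3 N. The force between key and box was not measured directly.
- **Failed check:** the top-camera height reading in my helper was useless after the descent, because the arm blocked the view. Key heights after that come from the wrist camera alone.
- **Not checked:** I did not measure the bottle, dish and vial again at the end. The arm crossed their area at about 0.25 m, well above them, and worked only over the box.

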